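# Counter-hold the hidden bolt of a plate stand's stop

### The arm

A 7-joint arm with a two-finger parallel gripper is mounted at the origin on a cart in front of the work surface, level with it; the furniture and walls round the work are solid. World frame = base frame: x ahead of the robot, y to its left, z up, the work surface at z = 0. Lengths are in m, angles in rad, forces in N, time in s.
With the tool pointing down it reaches from about 0.425 to 0.95 m from the base axis. Payload 4.7 kg.
Tool frame: the origin (TCP) lies on the centre line of the jaws, within the pads' length; the fingertips stand robot.nose_length ahead of it and the grasp point (between the pads) lies 8 mm behind it (robot.nose_length is the distance from the TCP to the fingertips, in m); z points along the fingers, x is the direction in which the jaws open and shut, and the axes are right-handed (so a half turn about z gives the same grasp; the last joint's range is limited). The gripper opens to 85 mm and grips with 20 to 120 N. Pads are 22 mm wide; open, the fingers measure 114 mm over their backs; the gripper's body (76 mm by 85 mm) begins 54 mm behind the grasp point. The pads swing forward as they close: fully open they stand 13 mm farther back than shut.
Start: joints at [-1.166, 0.469, -0.049, 1.532, 0.024, 1.141, -0.082], TCP at [0.284, 0.613, 0.242] pointing down, gripper open.
Joint ranges: [-2.59, 2.59], [-0.33, 1.99], [-1.39, 1.29], [0.1, 2.45], [-1.04, 4.18], [0.21, 1.99], [-2.66, 2.66]. Speed limits (rad/s): [2.57, 2.57, 3.14, 3.14, 3.14, 3.14, 3.14].

### API

Orientations are given as [roll, pitch, yaw] about the fixed x, y, z axes, in that order (R = Rz(yaw) Ry(pitch) Rx(roll)).
In Python, from plant import robot gives the robot as it stands. Calls block until the motion is done:
- robot.goto(position, orientation): joint-space move of the TCP to a pose.
- robot.move_straight(position, vel=0.15, attitude=None, contact_N=None): straight line of the TCP; attitude=None keeps the orientation; vel is the mean speed in m/s. With contact_N (N) it stops when the force on the tool has changed by that much, and returns True; else False.
- robot.move_joints(angles): joint-space move.
- robot.grip(opening, strength=None): opening from 0.0 (shut) to 1.0 (fully open); strength is the grip in N (None keeps the last); returns when the fingers have stopped.
- robot.sleep(seconds).
- robot.inverse_kinematics(position, orientation): joint angles nearest the present ones, or None.
- robot.sense(): the state.
- robot.grab_frame(name): name is "side" or "top" or "wrist"; returns a dict with "image" (480x640x3 uint8, red, green, blue), "range_z" (480x640 float32, m along the optical axis (not along the pixel's ray), 0 where there is no reading), "fx", "fy", "cx", "cy" (pixels), "dist_coeffs" ([k1, k2, p1, p2, k3] as OpenCV has them; the pictures are not rectified), "R" (3x3) and "t" (3): a world point X has camera coordinates R X + t. Camera axes: x right, y down, z forward; pixel columns grow to the right and rows downward; lengths in m; the calibration is good to about 2 mm. A picture is of the moment at which its call begins.
A pose or a line that the arm cannot do raises robot.IKError and nothing moves.
- robot.close_job(): hands the job in, once; it reports no verdict.
The state is a dict: "t": time; "joint_pos": joint angles; "joint_velocities": joint speeds; "effort": joint torques, N m; "tcp_pos": TCP position; "tcp_rot": TCP orientation; "wrist_force": force on the tool from outside, world axes, zero at the start; "torque": the same for the moment, N m; "opening": opening from 0.0 (shut) to 1.0 (fully open).
Only numpy, scipy, OpenCV 4.12 (cv2) and the standard library are available. Lean on these libraries where they do the work, as an engineer would, in place of code of your own. Each camera call takes 0.05 s, during which the arm holds its last target. There are 200 camera calls.

### The job

I am about to tighten the nut on the front of the plate stand's sliding stop, so its bolt must be in the right place and kept from turning. Reach down into the narrow channel behind the slotted steel bracket, grip the bolt's flat head hidden there, which a spring makes lean over, turn it upright, and have the bolt slid along its slot until it is centred under the small diamond-shaped clip (not the wide bar clip). Finish there while still gripping the head firmly and upright, without letting go, and do not shove the tin, the spice jar or the mug about.

Things in the scene. Friction and masses are not known exactly. Their poses are not given: they have to be found in the camera images.
- stand: Plate stand fixed to the table: wooden base 122x300x8 mm, slotted steel bracket (front, 280 mm long) and wooden back board, both with top edge 82 mm above the table, and a 48 mm wide channel between them. Origin: on the table, mid-channel, mid-length. x from bracket to board (bracket x -28 to -24 mm, board from x +24), y along channel and slot, to the left seen from the front; z up.
- slot_mid (a point): Middle of the slot, in the bracket's back face: stand x -24 mm, y 0, 56 mm above the table; axes as the stand's. The bolt passes through the slot and slides along y. The channel behind is open at the top, its floor 8 mm above the table; cheeks 54 mm high close its ends at y = +-136 mm.
- head_center (a point): Centre of the bolt's hidden head: dark flat bar 30 mm high, 10 mm thick between flats, 24 mm deep along the bolt, at stand x = 0, 56 mm above the table, 12 mm free before and behind. x is the bolt axis (= stand x), y normal to the flats. Upright, the flats face along stand y: fingers from above closing along stand y hold it. Closing straight-down fingers on the leaning head may jam on its corners.
- bolt_slide (a joint): Place of the bolt, with its stop, washer and nut, along the slot (m): the head centre's y in the stand's frame. Range -0.055 to 0.055; starts near the middle, about 1 N of friction, stays where it is left. A push on one side of the head only makes it slide away.
- bolt_turn (a joint): Lean of the bolt's head (rad) about the stand's +x: 0 is upright, positive leans its top towards the stand's -y. Starts at 0.36 to 0.54 and stays until turned; a torsion spring (about 0.09 N m at upright) swings it back to about 0.3 whenever it is let go. Range -0.25 to 0.7. Fingers tilted by the same lean grip its flats squarely and can turn it upright about its axis.
- diamond_mark (a point): Lower point of the diamond-shaped clip (dark steel, 24 mm corner to corner, 3 mm thick, its top 91 mm above the table), fixed on the front face of the bracket at its top edge; the point is 67 mm above the table. The bolt must come to the same stand y. It is 30 to 44 mm to one side of the slot's middle; which side varies.
- bar_mark (a point): Lower edge, middle, of the wide bar clip (dark steel, 42 x 10 mm, 3 mm thick), fixed on the bracket's upper edge on the other side of the slot's middle. Not the place wanted.
- tin_c (a point): Low closed tin, 86 mm across and 40 mm high, loose on the table in front of the stand; a bystander. Point: its centre.
- spice_c (a point): Square-bodied small spice jar, 42 x 42 x 96 mm, loose on the table to the left of the stand; a bystander. Point: its centre.
- mug_c (a point): Mug, 82 mm across, 94 mm high, loose on the table to the right of the stand or behind its right end; a bystander. Point: its centre.

How it is judged:
At the end, for the whole second after the job is handed in: The fingers press on the bolt's head (more than 5 N), the head stands within 0.12 rad of upright, the bolt is within 6 mm of the diamond clip's point along the slot and does not move; it is kept so through the last second (contact force between the fingers and bolt_turn above 5 N and value of joint bolt_turn between -0.12 and 0.12 rad and y of head_center in the frame of diamond_mark between -0.006 and 0.006 m and velocity of joint bolt_slide between -0.01 and 0.01 m/s); the arm keeps its last pose, push and grip.
It fails at once if the tin, the spice jar or the mug is shoved more than 40 mm (distance of any of tin_c, spice_c, mug_c from where it was at the start of the episode above 0.04 m).
It also fails if it takes over 35 s, if anything falls off the work surface, if the arm or the gripper's body presses on something with over 40 N, if the wrist force passes 120 N, or if a joint passes its speed limit or range.

## Working session

There is one attempt and no reset: what is moved stays moved. The work goes in short steps, each a Python script; the robot and the scene stay as the last script left them, time stands still between calls to the robot, and variables do not carry over. Pictures are saved under pics/ and viewed, about 8 in all and at most 12, crops included, and the job is handed in when it is done.

```bash
mkdir -p pics; cat > h.py <<'E'
import numpy as np, cv2
from plant import robot
def cloud(f):
    v,u=np.mgrid[0:480,0:640]
    K=np.array([[f["fx"],0,f["cx"]],[0,f["fy"],f["cy"]],[0,0,1]])
    p=cv2.undistortPoints(np.stack([u,v],-1).reshape(-1,1,2).astype(np.float64),K,np.array(f["dist_coeffs"])).reshape(480,640,2)
    z=f["range_z"].astype(float); c=np.dstack([p[...,0]*z,p[...,1]*z,z])
    return (c-np.array(f["t"]))@np.array(f["R"]), p   # world pts
def save(f,n): cv2.imwrite("pics/"+n,f["image"][:,:,::-1])
E
python3 - <<'E'
from h import *
a=[robot.grab_frame(n) for n in("top","side","wrist")]
import pickle; pickle.dump(a,open("f0.pkl","wb"))
for n,f in zip("tsw",a): save(f,n+"0.png"); print(n,-np.array(f["R"]).T@np.array(f["t"]),f["fx"],np.array(f["R"])[2])
s=robot.sense(); print(s, robot.nose_length)
E
```

```text
t [0.3817752  0.04836323 1.23877365] 523.8956840668782 [ 1.19213858e-01  1.11104431e-04 -9.92868593e-01]
s [ 0.17866577 -0.81745545  0.44921126] 444.73204784380323 [ 0.35694036  0.86286313 -0.35785584]
w [0.21285295 0.64656517 0.37356773] 357.3336664676024 [ 0.27485263 -0.12936337 -0.95274401]
{'t': 0.15, 'joint_pos': array([-1.16589804,  0.46925074, -0.04857701,  1.53339409,  0.02408209,
        1.14102737, -0.08229079]), 'joint_velocities': array([ 0.00093128, -0.00029141, -0.0002768 , -0.00436702, -0.0017808 ,
       -0.0007731 ,  0.00102093]), 'effort': array([ 1.21421941e-03, -5.10765338e+01, -4.65086941e-02, -2.37977976e+01,
        1.07508368e-02,  5.41494344e-03,  9.59127817e-06]), 'tcp_pos': array([0.28352577, 0.61209738, 0.24151687]), 'tcp_rot': array([3.14155347e+00, 1.49449746e-03, 1.13700880e+00]), 'wrist_force': array([0.61852716, 0.44312984, 0.07831394]), 'torque': array([ 0.00481285, -0.02582373,  0.03005561]), 'opening': 1.0000810561450932} 0.011
```

View pics/t0.png

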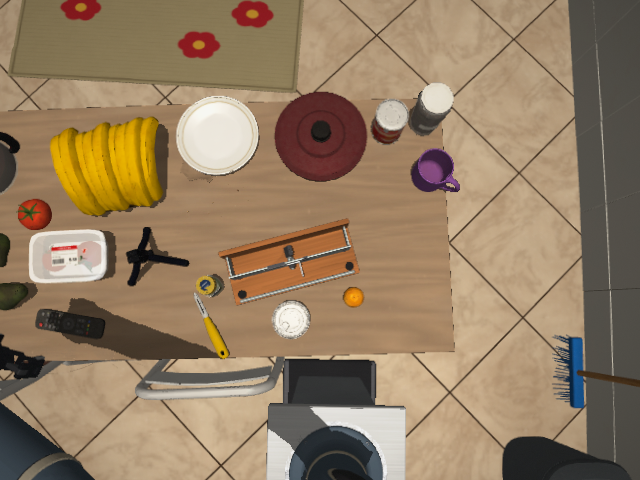

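View pics/s0.png

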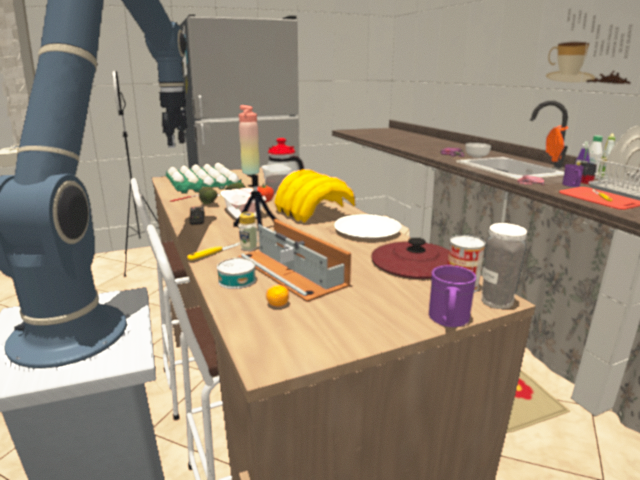

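```bash
python3 - <<'E'
from h import *
import pickle
a=pickle.load(open("f0.pkl","rb")); f=a[0]
W,p=cloud(f)
im=cv2.resize(f["image"][205:345,200:380],None,fx=4.4,fy=4.2,interpolation=cv2.INTER_CUBIC)
cv2.imwrite("pics/t1.png",im[:,:,::-1])
sub=np.zeros((480,640),bool); sub[212:310,212:365]=1
for lo,hi in((.072,.09),(.005,.012),(.05,.072)):
    m=sub&(W[...,2]>lo)&(W[...,2]<hi); P=W[m]; print(lo,len(P),P.mean(0))
    if lo>.06:
        r=cv2.minAreaRect(P[:,:2].astype(np.float32)); print(r)
print(np.median(W[330:340,300:340,2]), W[300,320])
# height map
print((W[215:310:5,215:365:6,2]*1000).astype(int))
E
```

```text
0.072 1160 [0.50964039 0.12697066 0.0819832 ]
((0.4827283024787903, 0.132689967751503), (0.09836804866790771, 0.33443790674209595), 16.037200927734375)
0.005 4311 [0.4721415  0.11141497 0.00849676]
0.05 526 [0.48952171 0.13508452 0.06151607]
0.001226444927025699 [0.39178501 0.04381813 0.00168667]
[[   0    0   -1    2    1    0   -1    1    3    1    2    0    0    2
     7    0   -2    4    1    2    0    3    0   -1   -3]
 [   2    0    1   -2    0    0    0    2    0    0    1    0    1    2
     0    1    4    4    2   -3    0   84   81    1    1]
 [   0    2   -2    0    3    0   -2    0    0   -5    1    1   -3   -1
     1   -2    0    0   82   78   85   80   49    0   -2]
 [   2    0   -2   -2    0    2   -2    1   -1    2   -1    0    4   -3
     1   85   83   83   78   48   24   10    9    5    2]
 [   0    3    0    2    1    1    3    2   -4   -1    0    0   82   84
    82   72   44   14    9   10    7    7   54    0    0]
 [   0    2   -2    3    0   -1    2    2   82   81   82   83   66   38
     9    6   10   10   10    5    9    9   56   -2    3]
 [  -2    0    1    3 
[... 968 characters left out ...]
  6   12   19   17   13    3    2    1    0   -4]
 [  85   32    0    9    6    8    6    7   12   15    5   10    6   11
    19   21    7   -2    3    3    1   -1    0    0   -2]
 [  70   23   -1    9    7    7   12    9   10    7    5   12   14    6
     2    2    2    6    1    2    5   -1   26   40   31]
 [  25    1    4    1   10   10    5    8   20   16    1   -2    2    0
     7    0   -2    1    0    3   -1    3   37   40   44]
 [   2    0   -2    4    8   13    9    1    0    2    3    0    1    2
     0   -1    2    0    0    0    2    2   37   42   41]
 [  -2    0   -3    2    1   -1    0    1    0    5    2   39   39   36
    35    3    4    8   -1    1    2    3   22   30   30]]
```

View pics/t1.png

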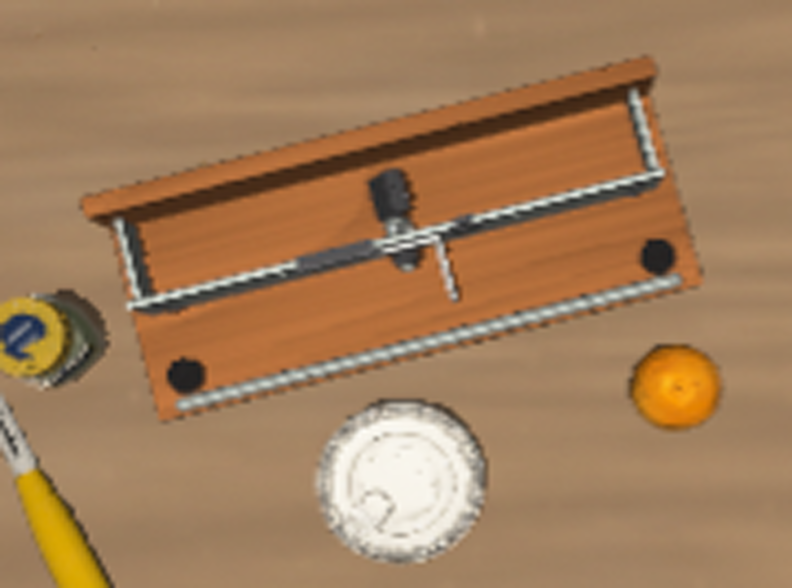

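```bash
cat >> h.py <<'E'
def ray(f,uv,z):
    K=np.array([[f["fx"],0,f["cx"]],[0,f["fy"],f["cy"]],[0,0,1]])
    q=cv2.undistortPoints(np.array(uv,float).reshape(-1,1,2),K,np.array(f["dist_coeffs"])).reshape(-1,2)
    R=np.array(f["R"]); d=np.c_[q,np.ones(len(q))]@R; c=-R.T@np.array(f["t"])
    return c+d*((z-c[2])/d[:,2])[:,None]
def to_stand(P,o,th):
    c,s=np.cos(th),np.sin(th); d=np.asarray(P)[...,:2]-o
    return np.stack([d[...,0]*c+d[...,1]*s,-d[...,0]*s+d[...,1]*c],-1)
def to_world(q,o,th):
    c,s=np.cos(th),np.sin(th); x,y=q; return o+np.array([c*x-s*y,s*x+c*y])
E
python3 - <<'E'
from h import *
import pickle
f=pickle.load(open("f0.pkl","rb"))[0]
px=lambda L:[(200+x/4.4,205+y/4.2) for x,y in L]
B=ray(f,px([(130,304),(663,175)]),.082)
d=B[0]-B[1]; print(B,np.linalg.norm(d)); th=np.arctan2(-d[0],d[1]); mid=B.mean(0)[:2]
W,p=cloud(f)
m=(abs(W[...,2]-.082)<.006); S=to_stand(W,mid,th); m&=(abs(S[...,1])<.13)&(abs(S[...,0])<.09)
for nm,k in(("bracket",m&(abs(S[...,0])<.012)),("board",m&(S[...,0]>.03))):
    P=W[k][:,:2]; vx,vy,x0,y0=cv2.fitLine(P.astype(np.float32),cv2.DIST_HUBER,0,.001,.001).ravel()
    print(nm,len(P),np.arctan2(-vx*np.sign(vy),abs(vy)),S[k].mean(0),S[k].min(0),S[k].max(0))
c,s=np.cos(th),np.sin(th); o=mid+.026*np.array([c,s]); print("th",th,"o",o)
np.save("st.npy",[*o,th])
print("bar",to_stand(ray(f,px([(297,262),(378,243)]),.087),o,th),"dia",to_stand(ray(f,px([(462,222)]),.089),o,th))
print("head",to_stand(ray(f,px([(391,175),(391,205)]),.07),o,th))
E
```

```text
[[ 0.43678094  0.24485116  0.082     ]
 [ 0.5102663  -0.02180549  0.082     ]] 0.27659693988536266
bracket 286 0.2785649 [0.00084975 0.00240543] [-0.00386483 -0.12885916] [0.00458812 0.1280427 ]
board 656 0.2772598 [0.05700738 0.00033857] [ 0.05034632 -0.12979066] [0.0651943 0.1298989]
th 0.2689057807407384 o [0.49858924 0.11843043]
bar [[-0.02562743  0.05130959]
 [-0.02593216  0.00960389]] dia [[-0.0257741 -0.0338761]]
head [[ 0.0093472  -0.00488364]
 [-0.00628204 -0.00101079]]
```

```bash
python3 - <<'E'
from h import *
import pickle
x,y,th=np.load("st.npy"); th=.275; o=np.array([x,y]); np.save("st.npy",[x,y,th])
for yaw in(th+np.pi/2,th-np.pi/2):
    for z in(.25,.06): print(yaw,robot.inverse_kinematics([*to_world((0,-.01),o,th),z],[np.pi,0,yaw]))
robot.goto([*to_world((0.0,-.01),o,th),.25],[np.pi,0,th+np.pi/2])
f=robot.grab_frame("wrist"); pickle.dump(f,open("w1.pkl","wb")); save(f,"w1.png")
s=robot.sense();print(s["t"],s["tcp_pos"],s["joint_pos"],-np.array(f["R"]).T@np.array(f["t"]))
E
```

```text
1.8457963267948965 [-0.39653812  0.19469937  0.11658272  1.90947584 -0.02611547  1.03885535
  1.57690574]
1.8457963267948965 [-0.29975642  0.45175951  0.00470963  2.07506354 -0.00356461  0.61477695
  1.55318902]
-1.2957963267948966 [-0.80897061  0.2120919   0.6043976   1.93050345 -0.13915953  1.03997675
 -1.44013486]
-1.2957963267948966 [-0.67480908  0.49046986  0.48414675  2.09638513 -0.37691339  0.6381321
 -1.22842146]
2.1833 [0.50128816 0.10988833 0.24997878] [-0.39753413  0.19505624  0.11559356  1.90904902 -0.02626548  1.0388184
  1.57671636] [0.42635293 0.0904346  0.3822197 ]
```

View pics/w1.png

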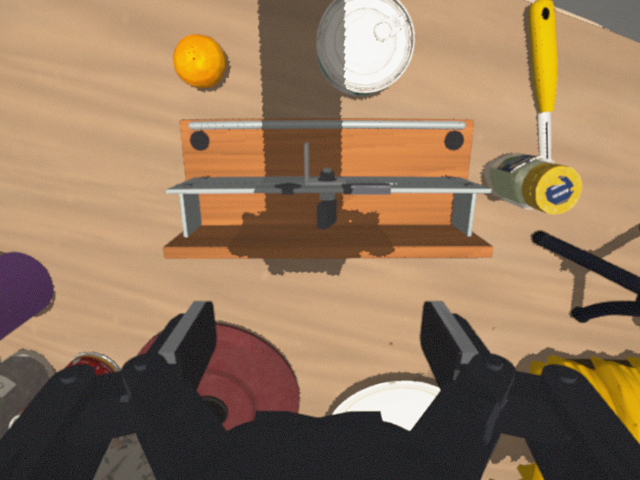

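```bash
python3 - <<'E'
from h import *
import pickle
x,y,th=np.load("st.npy"); o=np.array([x,y])
robot.move_straight([*to_world((-0.015,-.01),o,th),.16],vel=.12)
f=robot.grab_frame("wrist"); pickle.dump(f,open("w2.pkl","wb"))
cv2.imwrite("pics/w2.png",cv2.resize(f["image"][100:310,120:520],None,fx=2,fy=2,interpolation=cv2.INTER_CUBIC)[:,:,::-1])
s=robot.sense();print(s["t"],s["tcp_pos"])
W,p=cloud(f); S=to_stand(W,o,th)
m=(abs(W[...,2]-.082)<.004)&(abs(S[...,1])<.15)&(abs(S[...,0])<.05)
for nm,k in(("bracket",m&(S[...,0]<-.01)),("board",m&(S[...,0]>.01))):
    P=S[k].astype(np.float32); l=cv2.fitLine(P,cv2.DIST_HUBER,0,.001,.001).ravel()
    print(nm,len(P),-l[0]/l[1],P.mean(0),np.percentile(P,[1,99],axis=0))
k=(W[...,2]>.05)&(W[...,2]<.078)&(abs(S[...,0])<.016)&(abs(S[...,1])<.1); print("head",k.sum(),S[k].mean(0),W[k][:,2].max())
for z0 in(.054,.060,.066,.071):
    j=k&(abs(W[...,2]-z0)<.003); 
    if j.sum(): print(z0,j.sum(),np.percentile(S[j],[2,50,98],axis=0).round(4).tolist())
E
```

```text
3.1417 [0.48765738 0.10498133 0.16079478]
bracket 4059 0.0037313437 [-0.02396943  0.00367549] [[-0.02819925 -0.13436675]
 [-0.02033259  0.13765352]]
board 6289 0.0024573416 [0.03151243 0.00308815] [[ 0.02650524 -0.14443867]
 [ 0.03848915  0.14720433]]
head 949 [-0.00025765 -0.000805  ] 0.07326203456423384
0.054 85 [[-0.0081, 0.0057], [0.0016, 0.0068], [0.0135, 0.0083]]
0.06 196 [[-0.0141, -0.0062], [-0.0087, 0.0036], [0.0124, 0.0063]]
0.066 233 [[-0.0138, -0.0089], [-0.0027, 0.0006], [0.0132, 0.0035]]
0.071 501 [[-0.0087, -0.0089], [0.002, -0.0036], [0.0139, 0.0012]]
```

View pics/w2.png

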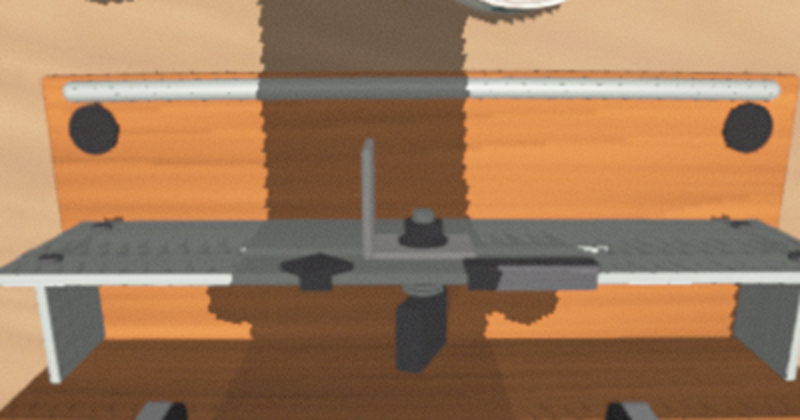

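```bash
python3 - <<'E'
from h import *
import pickle
x,y,th=np.load("st.npy"); o=to_world((.002,.0015),np.array([x,y]),th); th+=.003; np.save("st2.npy",[*o,th]); print(o,th)
f=pickle.load(open("w2.pkl","rb")); W,p=cloud(f); S=to_stand(W,o,th)
px=lambda L:[(120+x/2,100+y/2) for x,y in L]
print("corners",to_stand(ray(f,px([(280,267),(354,267)]),.079),o,th), "low pt",to_stand(ray(f,px([(318,253)]),.067),o,th))
print("bar",to_stand(ray(f,px([(466,270),(598,270)]),.085),o,th))
g=f["image"].max(2); roi=np.zeros_like(g); roi[222:248,250:305]=1
m=((g<58)&(roi>0)).astype(np.uint8)
n,lab,st,c=cv2.connectedComponentsWithStats(m)
print([(st[i].tolist(),c[i].round(1).tolist()) for i in range(1,n) if st[i,4]>30])
i=1+np.argmax(st[1:,4]); l,t,w,h,_=st[i]; print("dia centre",to_stand(ray(f,[(l,c[i][1]),(l+w-1,c[i][1]),c[i]],.079),o,th))
k=(W[...,2]>.084)&(S[...,0]<-.02)&(S[...,0]>-.04)&(S[...,1]<-.015)&(S[...,1]>-.06); print("dia depth",k.sum(),np.percentile(S[k],[5,50,95],axis=0))
# head flat plane (+y flat)
k=(W[...,2]>.05)&(W[...,2]<.066)&(abs(S[...,0])<.013)&(S[...,1]>-.004)&(S[...,1]<.012)
A=np.c_[S[k],W[k][:,2]]
for _ in range(3):
    c0=A.mean(0); nrm=np.linalg.svd(A-c0)[2][2]; d=(A-c0)@nrm; A=A[abs(d)<.0015]
nrm*=np.sign(nrm[1]); lean=np.arctan2(nrm[2],nrm[1]); print("flat",len(A),c0,nrm,"lean",lean, "y at z56", c0[1]-(0.056-c0[2])*np.tan(lean))
yc=c0[1]-(0.056-c0[2])*np.tan(lean)-.005/np.cos(lean);print("head yc",yc)
E
```

```text
[0.50010677 0.12041716] 0.278
corners [[-0.02765327 -0.04603681]
 [-0.02757595 -0.02280209]] low pt [[-0.02871321 -0.03530739]]
bar [[-0.02837176  0.01170035]
 [-0.02824737  0.05223028]]
[([269, 228, 21, 13, 89], [278.2, 231.9])]
dia centre [[-0.02867642 -0.04032721]
 [-0.02863381 -0.02778809]
 [-0.02865657 -0.03453269]]
dia depth 14287 [[-0.03599981 -0.05722449]
 [-0.03017412 -0.03613569]
 [-0.02422009 -0.01731312]]
flat 252 [-0.00040174  0.00361157  0.05842713] [-0.01914707  0.92305186  0.38419871] lean 0.39441606310720323 y at z56 0.004621800463318093
head yc -0.0007940202345928888
```

```bash
cat >> h.py <<'E'
from scipy.spatial.transform import Rotation as Ro
x_,y_,TH=np.load("st2.npy"); O=np.array([x_,y_])
def att(lean):
    ax=np.array([np.cos(TH),np.sin(TH),0])
    return (Ro.from_rotvec(ax*lean)*Ro.from_euler("xyz",[np.pi,0,TH+np.pi/2])).as_euler("xyz")
def pos(y,lean,up,x=0):  # TCP 'up' m back along the leaning head axis from head centre at slot y
    return np.array([*to_world((x,y-up*np.sin(lean)),O,TH),.056+up*np.cos(lean)])
def tell(n=""):
    s=robot.sense(); print(n,round(s["t"],2),"stand",to_stand(s["tcp_pos"],O,TH).round(4),"z",s["tcp_pos"][2].round(4),"F",s["wrist_force"].round(1),"T",s["torque"].round(2),"op",round(s["opening"],3))
E
python3 - <<'E'
from h import *
import pickle
L=.395
for a in [(0,L,.003),(0,0,.003),(-.0346,0,.003)]: print(robot.inverse_kinematics(pos(*a),att(a[1])))
robot.grip(.5,40)
robot.goto(pos(0,L,.09),att(L)); tell("pre")
print(robot.move_straight(pos(0,L,.003),vel=.06,contact_N=8)); tell("in")
f=robot.grab_frame("wrist"); pickle.dump(f,open("w3.pkl","wb")); save(f,"w3.png")
E
```

```text
[-0.05403374  0.5149474  -0.05648595  2.04003829 -0.55247886  0.73811726
  2.18557523]
[-0.38894567  0.45556092  0.08859915  2.07628474 -0.06777734  0.61237864
  1.59494335]
[-0.33198445  0.45896475  0.10182694  2.07099935 -0.07811866  0.61512671
  1.67200554]
pre 4.22 stand [-0.0003 -0.0344] z 0.1389 F [ 0.3 -0.2  0.8] T [-0.34 -0.16  0.01] op 0.497
False
in 5.83 stand [ 0.0003 -0.0014] z 0.0591 F [-0.6  0.1 -0.5] T [-0.41 -0.08 -0.01] op 0.5
```

View pics/w3.png

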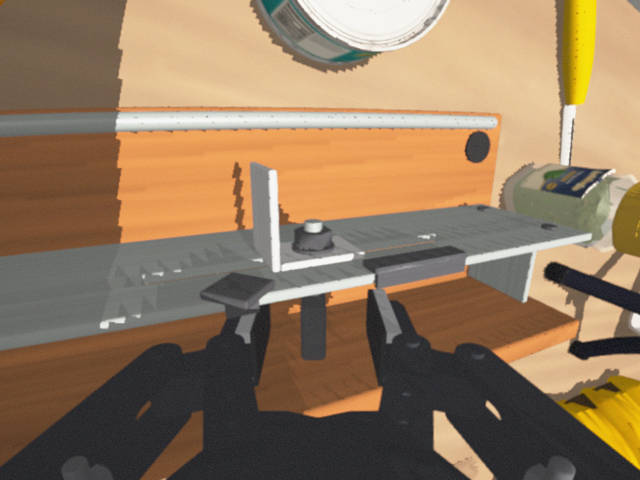

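The head (313,327) is centred between the fingers (inner faces about 265 and 375) and parallel to them, so the lean estimate fits. I'll grip, turn it upright and slide it.

```bash
python3 - <<'E'
from h import *
import pickle
L=.395
robot.grip(0,50); tell("grip")
if robot.sense()["opening"]<.06: raise SystemExit("missed")
for l in np.linspace(L,0,5)[1:]:
    robot.move_straight(pos(0,l,.003),vel=.03,attitude=att(l))
    tell("lean %.2f"%l)
robot.move_straight(pos(-.0346,0,.003),vel=.03); robot.sleep(.3); tell("slid")
f=robot.grab_frame("wrist"); pickle.dump(f,open("w4.pkl","wb")); save(f,"w4.png")
E
```

```text
grip 6.27 stand [ 0.0001 -0.0014] z 0.0589 F [ 1.1 -2.1  2.2] T [-0.5  -0.07 -0.01] op 0.108
lean 0.30 6.52 stand [0.0001 0.0008] z 0.059 F [-0.2  1.   0.3] T [-0.01 -0.1  -0.05] op 0.102
lean 0.20 6.78 stand [0.0001 0.0006] z 0.0591 F [-0.6  0.4  3.2] T [0.19 0.06 0.01] op 0.103
lean 0.10 7.04 stand [0.0001 0.0003] z 0.0591 F [-0.8  0.4  4.8] T [0.21 0.16 0.  ] op 0.107
lean 0.00 7.31 stand [0.0001 0.0003] z 0.0591 F [-1.3  0.4  5.5] T [ 0.26  0.25 -0.  ] op 0.106
slid 8.91 stand [ 0.0001 -0.0354] z 0.0591 F [-0.9  0.4  5.3] T [0.12 0.08 0.03] op 0.106
```

View pics/w4.png

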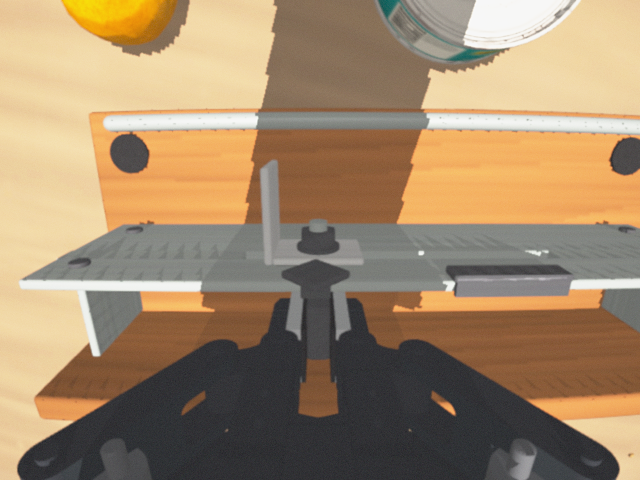

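```bash
python3 - <<'E'
from h import *
import pickle
f=pickle.load(open("w4.pkl","rb"))
q=lambda uv,z:to_stand(ray(f,uv,z),O,TH).round(4).tolist()
print("corners",q([(281,275),(352,275)],.079),"tip",q([(316,261)],.067))
print("nut",q([(301,240),(337,240)],.057),"head top edges",q([(303,330),(331,330)],.071))
s=robot.grab_frame("side"); cv2.imwrite("pics/s5.png",cv2.resize(s["image"][200:310,210:370],None,fx=4.5,fy=4.5,interpolation=cv2.INTER_CUBIC)[:,:,::-1]); tell()
E
```

```text
corners [[-0.0278, -0.0463], [-0.0277, -0.022]] tip [[-0.0282, -0.0344]]
nut [[-0.0331, -0.0403], [-0.0331, -0.0261]] head top edges [[-0.001, -0.0394], [-0.001, -0.0286]]
 9.01 stand [ 0.0001 -0.0354] z 0.0591 F [-0.8  0.4  5.2] T [0.08 0.13 0.02] op 0.106
```

View pics/s5.png

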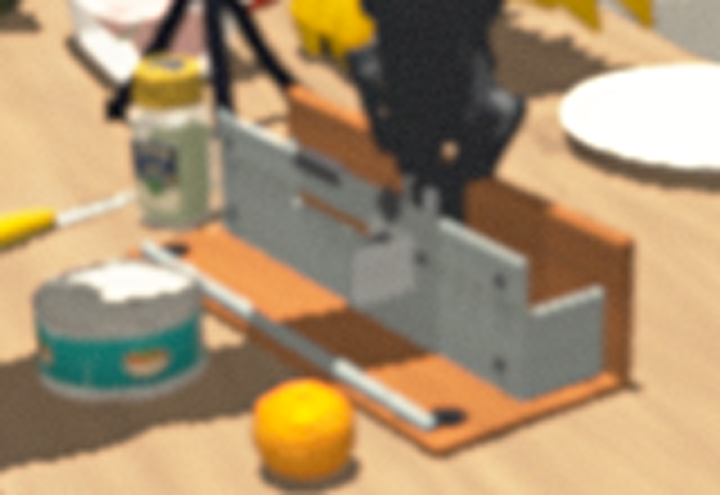

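Along the slot the clip is at -34.2 mm, the nut at -33.2 mm and the head at -34.0 mm, so it is centred. Nothing around it has been touched, so I'll hand it in.

```bash
python3 - <<'E'
from h import *
tell("before"); robot.close_job()
E
```

```text
before 9.01 stand [ 0.0001 -0.0354] z 0.0591 F [-0.8  0.4  5.2] T [0.08 0.13 0.02] op 0.106
the job is handed in; nothing more can be done
```

The bolt is centred under the diamond clip, and the gripper is still holding its head upright at a 50 N setting. I handed the job in at about 9 s of the 35 s allowed. No verdict was reported.

I measured the head's lean at about 0.395 rad and reached into the channel with the fingers tilted to match. I gripped the flats, turned the head upright about its axis, and slid the bolt about 35 mm.

**Position:** The last wrist picture puts the clip at y ≈ -34.2 mm, the nut at -33.2 mm and the head at -34.0 mm. That is within about 1 mm, against the 6 mm allowed. The arm's own reading was -35.4 mm, about 1 mm off the picture and within the 2 mm camera calibration.

**Upright and grip:** The head looked parallel to the vertical fingers. The gripper stayed at opening 0.106, about 9 mm, so the head is still between the pads. I inferred the lean and the grip force from this and did not measure them directly.

**Bystanders:** No contact showed during the approach. The tin and spice jar look undisturbed in the last side picture. The mug was outside that crop, so I didn't check it at the end, but the arm never went near it.

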